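# Mesh the turning key with a flywheel and set the timing mark

### The job

Pick up the red-toothed turning key, turn it until its teeth mesh with the starter cup on top of the engine's flywheel, and push it fully home. Then use the key to turn the flywheel until its white timing mark lines up with the yellow pointer, and let go, leaving the key seated in the cup. Turn the flywheel only with the key, without pushing on the engine or flywheel with the gripper itself, and leave the other parts on the bench where they are.

Things in the scene. Friction and masses are not known exactly. Their poses are not given: they have to be found in the camera images.
- key: Loose turning key, 76 mm tall, about 120 g, standing on its toothed foot. Origin: centre of the underside, z up. Foot: red nylon gear 16 mm tall, hub 26 mm in diameter, six straight teeth 7 mm wide at every 60 degrees, 46 mm over opposite teeth; one tooth points along the key's x axis. Above it a steel stem 14 mm in diameter, then the black grip bar.
- key_bar (a point): Centre of the key's black grip bar, on the key's axis, 63 mm above its underside; axes as the key's. The bar is 60 mm long along x (in line with two opposite teeth), 14 mm thick along y, 26 mm tall (50 to 76 mm above the underside).
- engine: Small engine fixed to the bench: dark stand plate 162 x 150 mm, aluminium crankcase, finned cylinder reaching 175 mm along the engine's +y, black carburetor to 103 mm along -y. Origin on the bench under the flywheel's upright axis. The dark grey flywheel (128 mm diameter) lies level, its top face 98 mm above the bench, low fan vanes to 107 mm.
- cup (a point): Centre of the inner floor of the starter cup on top of the flywheel, 98 mm above the bench; turns with the flywheel, x axis towards the white mark. Six bright steel teeth 14 mm tall, 5 mm wide stand on the floor, reaching in to a 31 mm circle; the gaps between them lie at 0, 60, 120... degrees from x. A key tooth enters a gap within about 6 degrees; meshed, it has about 7 degrees of play either way.
- cup_rim (a point): Centre of the mouth of the bright steel starter cup, 28 mm above the cup's floor (126 mm above the bench), axes as the cup's. The bore is 51 mm for the lower 16 mm, flaring to 63 mm at the rim. A key that is not meshed rests on the cup's teeth, 14 mm too high; home, its underside is on the cup's floor.
- flywheel (a joint): Turn of the flywheel, rad, positive counter-clockwise seen from above; 0 when the white mark (radial stripe 8 mm wide, 36 to 64 mm off the axis) faces the yellow pointer. Starts at +0.45 to +1.1, so it must be turned clockwise to 0; can turn to +-3.1. Stays where it is left: turning friction about 0.12 N m.
- pointer (a point): Tip of the fixed yellow pointer beside the flywheel's rim, 67 mm from the flywheel axis along the engine's +x, 98 mm above the bench (its post reaches 86 mm out).
- plug_socket: Bystander: bright steel spark plug socket standing upright, 27 mm diameter, 64 mm tall; origin at the underside's centre.
- mount_block: Bystander: black rubber carburetor mount block 48 x 38 x 20 mm; origin at the underside's centre.
- tach_probe: Bystander: brass tachometer probe lying along its x axis, 132 mm long (from -60 to +72 mm), with a black clamp head 26 mm wide, 18 mm tall; origin on the bench.
- shroud: Bystander: arched aluminium cylinder shroud piece 85 x 75 x 53 mm; origin at the underside's centre.
Not all that is in view belongs to the job. Of the things like the key, leave any that is blue; of the rest the larger one is meant.

How it is judged (in metres and radians):
On the way, in this order (a step that is already met when the one before it is completed fails the run):
1. the key is meshed and pushed home in the cup by the gripper (z of key in the frame of cup between -0.004 and 0.003 m and horizontal distance between key and cup below 0.005 m and angle between key's own z axis and vertical below 0.08 rad and contact force between the fingers and key above 0.5 N), for 0.2 s.
2. the white mark is at the pointer, the key still home (z of key in the frame of cup between -0.004 and 0.003 m and horizontal distance between key and cup below 0.005 m and angle between key's own z axis and vertical below 0.08 rad and value of joint flywheel between -0.09 and 0.09 rad), for 0.2 s.
At the end, for the whole second after the job is handed in: The key stands upright (within 4.5 degrees), fully home in the cup (underside within 3 mm of the floor, within 5 mm of its axis), the flywheel's white mark is within 0.09 rad (5 degrees) of the pointer, and key and flywheel are at rest and let go of (all of step 2 and linear speed of key below 0.01 m/s and velocity of joint flywheel between -0.03 and 0.03 rad/s); the robot touches nothing.
It fails at once if the spark plug socket moved by more than 30 mm (distance of plug_socket from where it was at the start of the episode above 0.03 m).
It fails at once if the carburetor mount block moved by more than 30 mm (distance of mount_block from where it was at the start of the episode above 0.03 m).
It fails at once if the tachometer probe moved by more than 30 mm (distance of tach_probe from where it was at the start of the episode above 0.03 m).
It fails at once if the shroud piece moved by more than 30 mm (distance of shroud from where it was at the start of the episode above 0.03 m).
It fails at once if the gripper itself pushes on the engine or flywheel (over 5 N) (contact force between the fingers and engine above 5 N).
It also fails if it takes over 38 s, if anything falls off the work surface, if the arm or the gripper's body presses on something with over 40 N, if the wrist force passes 120 N, or if a joint passes its speed limit or range.

### The arm

A 6-joint arm with a two-finger parallel gripper is mounted at the origin on the work surface. World frame = base frame: x ahead of the robot, y to its left, z up, the work surface at z = 0. Lengths are in mm, angles in degrees, forces in N, time in s.
With the tool pointing down it reaches from about 350 to 850 mm from the base axis. Payload 8.1 kg.
Tool frame: the origin (TCP) lies on the mounting face of the last link; the fingertips stand 173 mm ahead of it and the grasp point (between the pads) lies 155 mm ahead of it; z points along the fingers, y is the direction in which the jaws open and shut (so a half turn about z gives the same grasp; the last joint's range is limited). The gripper opens to 85 mm and grips with 20 to 120 N. Pads are 22 mm wide; open, the fingers measure 114 mm over their backs; the gripper's body (76 mm by 85 mm) begins 54 mm behind the grasp point. The pads swing forward as they close: fully open they stand 13 mm farther back than shut.
Start: joints at [-73.705, 7.471, 85.268, -0, 87.261, -4.893], TCP at [216.878, -559.438, 404.692] pointing down, gripper open.
Joint ranges: [-169.43, 169.43], [-51.17, 129.36], [1.28, 143.12], [-76.62, 256.62], [0, 156.53], [-152.29, 152.29]. Speed limits (degrees/s): [136.94, 136.94, 159.86, 180, 180, 180].

### API

Orientations are given as [roll, pitch, yaw] about the fixed x, y, z axes, in that order (R = Rz(yaw) Ry(pitch) Rx(roll)).
In Python, from bench import * gives the robot as it stands.
- The arm moves only by the tool arm_command, never from a script. Its argument "plan" is a list of rows, each an object of numbers: "jaw": the closure, from 0 (fully open) to 1 (shut); "dx", "dy", "dz": the shift along the tool's x, y, z in mm; "wx", "wy", "wz": the turn, a rotation vector about the tool's x, y, z in rad. A call has 1 to 12 rows; each row is the pose to reach, as a shift and turn from the pose commanded when the call began, along the tool's axes at that moment; what a row does not reach only later rows make up. A row lasts 1/10 s, in which the tool goes at most 50 mm and 8.59 degrees, less where a joint would pass 70% of its speed; a pose out of reach is approached as far as the arm can. A call with a gripper value outside its range is refused whole. The fingers move at their own pace and stop on an object; "squeeze" is the grip in N (left out, the last holds). Time passes only in rows, so rows that repeat a pose let the fingers close. It gives the time, the measured TCP pose, the force and the opening at its end, in the units of the state.
- sense(): the state, without advancing time (a new reading comes with each control period).
- snapshot(name): name is "side" or "top"; returns a dict with "pixels" (384x512x3 uint8, red, green, blue), "fx", "fy", "cx", "cy" (pixels), "extrinsics" (4x4, takes a point from camera to world coordinates). Camera axes: x right, y up, looking along -z (the intrinsics and any distortion apply to the point x, -y, -z); pixel columns grow to the right and rows downward; lengths in mm; the calibration is good to about 2 mm. A picture is of the moment at which its call begins. There is no depth.
- hand_in(): hands the job in, once; it reports no verdict.
Trained networks look in the newest picture that a camera, given by its name, has taken for a name from the list of things; names that differ only in an ending like _2 or _b are one class to them, and where a whole thing is asked for, a point or a joint stands for the part that bears it (a point fixed in the world has none). Each returns a list of dicts, best first, with "score" (0 to 1); they miss things now and then, are a little off and sometimes report something else, mostly with a low value. They report only what shows in the picture. A call takes as long as a camera call. They do not tell look-alikes from the thing itself.
- recognise(camera, target): "box" ([left, top, width, height] in pixels, round what is visible of it).
- pinpoint(camera, target): "pixel" ([column, row] in pixels: a listed point, or the origin of a listed thing).
The state is a dict: "time": time; "joint_pos": joint angles; "qd": joint speeds; "joint_efforts": joint torques, N m; "tool_pos": TCP position; "tcp_rot": TCP orientation; "ft_force": force on the tool from outside, world axes, zero at the start; "wrist_torque": the same for the moment, N m; "finger_gap": finger opening in mm.
Only numpy, scipy, OpenCV 4.12 (cv2) and the standard library are available. Lean on these libraries where they do the work, as an engineer would, in place of code of your own. Each camera call takes 0.05 s, during which the arm holds its last target.

## Working session

There is one attempt and no reset: what is moved stays moved. The work goes in short steps, Python scripts to look and compute and a tool call to move; the robot and the scene stay as the last step left them, time stands still between calls to the robot, and variables do not carry over. Pictures are saved under pics/ and viewed, and the job is handed in when it is done.

Besides the shell and the picture viewer there is one more tool, called in YAML: its name, and indented under it one key for each argument. arm_command: Moves the arm, as the interface text tells. Its arguments: {"type":"object","properties":{"plan":{"type":"array"},"squeeze":{"type":"number"}},"required":["plan"]}

```bash
ls; mkdir -p pics; python3 - <<'E'
from bench import *
import cv2
print(sense())
for c in ("side","top"):
    s=snapshot(c); cv2.imwrite(f"pics/{c}0.png",s["pixels"][:,:,::-1])
    print(c,s["fx"],s["fy"],s["cx"],s["cy"],s["extrinsics"], [k for k in s])
    for t in ("key","key_bar","cup","cup_rim","engine","pointer","flywheel"):
        print(t,[(round(d["score"],2),[round(v) for v in d["box"]]) for d in recognise(c,t)][:4] if t!="pointer" else "", [(round(d["score"],2),[round(v,1) for v in d["pixel"]]) for d in pinpoint(c,t)][:4])
E
```

```text
pics
{'time': 0.0, 'joint_pos': array([-7.37062404e+01,  7.51409132e+00,  8.53301981e+01,  1.71556897e-04,
        8.72626519e+01, -4.89269323e+00]), 'qd': array([-0.01956329,  0.10552021,  0.07960664, -0.02866527, -0.01671757,
       -0.05530907]), 'joint_efforts': array([ 4.65058110e-04, -5.69394314e+01, -5.00544441e+01, -2.32062621e-04,
        1.48058444e-02,  1.03467093e-05]), 'tool_pos': array([ 216.80010796, -559.20562928,  403.64593865]), 'tcp_rot': array([-1.79893463e+02, -9.29172699e-03,  2.11864358e+01]), 'ft_force': array([0.16002861, 0.28848369, 0.48420457]), 'wrist_torque': array([ 0.00237426,  0.00259921, -0.01458753]), 'finger_gap': 85.28697865962995}
side 398.8715846408667 398.8715846408667 257.2617513335412 189.0978912471993 [[-8.50249105e-01  3.04284607e-01 -4.29519893e-01  6.61005912e+01]
 [-5.26230003e-01 -4.71849725e-01  7.07417713e-01  7.15735406e+02]
 [ 1.25874770e-02  8.27507532e-01  5.61313496e-01  7.41840078e+02]
 [ 0.00000000e+00  0.00000000e+00  0.00000000e+00  1.00000000e+00]] ['pixels', 'fx', 'fy', 'cx', 'cy', 'extrinsics']
key [(0.52, [275, 174, 14, 31]), (0.46, [270, 158, 17, 26])] [(0.72, [277.9, 177.5]), (0.71, [281.2, 198.5]), (0.64, [303.1, 210.5])]
key_bar [(0.54, [278, 178, 15, 24]), (0.45, [268, 160, 19, 21])] [(0.64, [286.1, 181.4]), (0.5, [304.9, 196.1]), (0.45, [277.6, 167.0])]
cup [(0.91, [182, 211, 52, 42])] [(0.81, [205.0, 230.1])]
cup_rim [(0.85, [182, 214, 49, 36])] [(0.73, [206.6, 218.9])]
engine [(0.61, [145, 212, 102, 77])] [(0.75, [204.5, 255.6])]
pointer  [(0.66, [190.5, 215.0])]Traceback (most recent call last):
  File "<stdin>", line 8, in <module>
ValueError: it knows: cup, cup_rim, engine, key, key_bar, mount_block, plug_socket, pointer, shroud, tach_probe
```

```bash
cat > h.py <<'E'
from bench import *
import cv2, numpy as np
def pt(s,px,z):
    E=s["extrinsics"]; d=E[:3,:3]@np.array([(px[0]-s["cx"])/s["fx"],-(px[1]-s["cy"])/s["fy"],-1.])
    o=E[:3,3]; return o+d*(z-o[2])/d[2]
def proj(s,p):
    E=s["extrinsics"]; c=E[:3,:3].T@(np.asarray(p,float)-E[:3,3])
    return np.array([s["cx"]+s["fx"]*c[0]/-c[2], s["cy"]+s["fy"]*-c[1]/-c[2]])
def crop(s,x,y,w,h,k,name):
    im=s["pixels"][y:y+h,x:x+w,::-1]; cv2.imwrite(name,cv2.resize(im,None,fx=k,fy=k,interpolation=cv2.INTER_CUBIC))
E
python3 - <<'E'
from h import *
H={"key":0,"key_bar":63,"cup":98,"cup_rim":126,"engine":0,"pointer":98,"mount_block":0,"plug_socket":0,"tach_probe":0,"shroud":0}
for c in ("side","top"):
    s=snapshot(c); cv2.imwrite(f"pics/{c}1.png",s["pixels"][:,:,::-1])
    print(c,s["fx"],s["cx"],s["cy"],s["extrinsics"].round(3).tolist())
    for t in H:
        print(t,[(round(d["score"],2),np.round(d["pixel"],1).tolist(),pt(s,d["pixel"],H[t])[:2].round().tolist()) for d in pinpoint(c,t)][:4])
E
```

```text
side 398.8715846408667 257.2617513335412 189.0978912471993 [[-0.85, 0.304, -0.43, 66.101], [-0.526, -0.472, 0.707, 715.735], [0.013, 0.828, 0.561, 741.84], [0.0, 0.0, 0.0, 1.0]]
key [(0.8, [280.8, 195.2], [551.0, -231.0]), (0.68, [276.0, 176.0], [622.0, -324.0]), (0.47, [301.3, 208.8], [462.0, -201.0])]
key_bar [(0.87, [283.0, 183.1], [536.0, -211.0]), (0.67, [304.3, 197.3], [446.0, -178.0]), (0.6, [277.0, 166.4], [601.0, -289.0]), (0.27, [246.1, 192.3], [605.0, -107.0])]
cup [(0.62, [207.7, 228.5], [571.0, 121.0]), (0.24, [283.7, 243.6], [383.0, 68.0])]
cup_rim [(0.95, [205.0, 219.0], [577.0, 121.0])]
engine [(0.88, [206.3, 258.5], [575.0, 130.0])]
pointer [(0.84, [190.5, 215.7], [640.0, 104.0])]
mount_block [(0.82, [282.9, 242.7], [435.0, -33.0]), (0.22, [247.2, 193.5], [648.0, -180.0])]
plug_socket [(0.7, [227.6, 309.9], [432.0, 236.0])]
tach_probe [(0.66, [191.9, 215.3], [725.0, 7.0]), (0.56, [247.3, 194.7], [644.0, -174.0])]
shroud [(0.9, [310.7, 173.5], [527.0, -405.0])]
top 490.1288368190529 251.1981727078514 190.025589863405 [[-0.025, 0.981, -0.194, 345.92], [-1.0, -0.024, 0.007, -63.969], [0.002, 0.194, 0.981, 1150.998], [0.0, 0.0, 0.0, 1.0]]
key [(0.88, [342.8, 174.8], [606.0, -293.0]), (0.72, [308.5, 236.0], [461.0, -204.0]), (0.55, [312.9, 202.8], [539.0, -218.0])]
key_bar [(0.63, [311.6, 238.4], [449.0, -203.0]), (0.56, [352.3, 166.4], [611.0, -304.0]), (0.5, [315.0, 200.1], [535.0, -215.0])]
cup []
cup_rim [(0.76, [160.3, 181.6], [572.0, 123.0])]
engine [(0.91, [169.2, 189.6], [580.0, 124.0])]
pointer [(0.7, [173.2, 153.1], [642.0, 100.0]), (0.42, [289.9, 158.8], [623.0, -159.0])]
mount_block [(0.87, [237.3, 253.9], [423.0, -36.0]), (0.45, [173.4, 151.7], [673.0, 115.0])]
plug_socket [(0.66, [120.6, 251.5], [435.0, 237.0])]
tach_probe [(0.78, [289.7, 157.0], [653.0, -167.0])]
shroud [(0.73, [386.3, 208.0], [523.0, -392.0])]
```

View pics/side0.png

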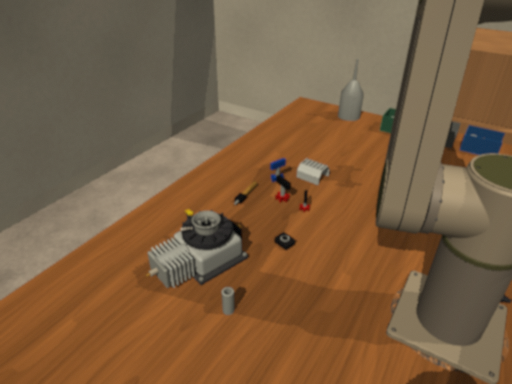

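View pics/top1.png

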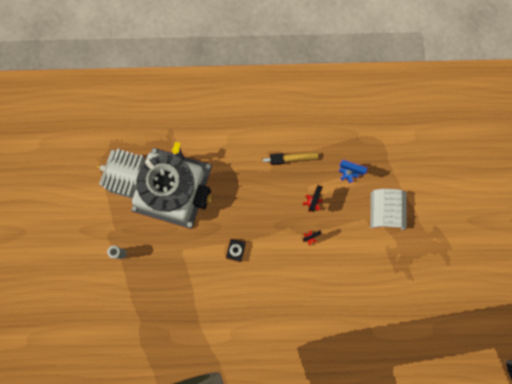

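Look-alikes in the top view: a red key at (313,200), a smaller red key at (310,237) and a blue key at (352,170). The description picks the larger red one, at about (538,-217). I'll check that choice in a crop and measure the yaws.

```bash
python3 - <<'E'
from h import *
s=snapshot("top"); crop(s,285,145,100,110,7,"pics/kc.png"); crop(s,120,140,90,90,7,"pics/ec.png")
s=snapshot("side"); crop(s,255,150,70,70,8,"pics/ks.png"); 
E
```

```text
(no output)
```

View pics/kc.png

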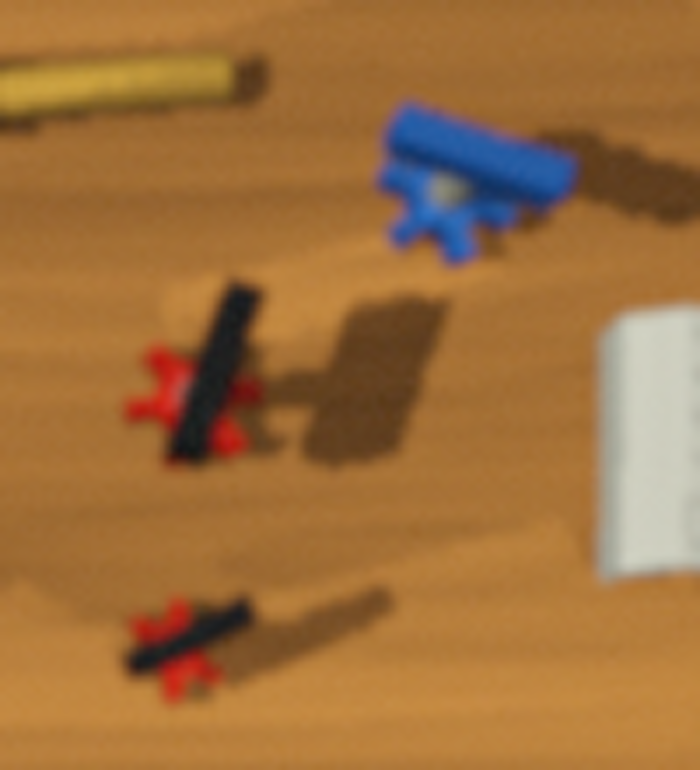

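View pics/ec.png

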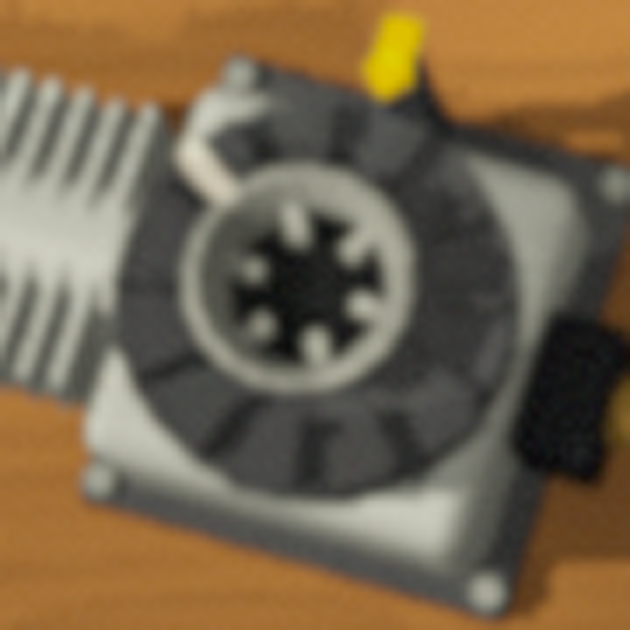

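View pics/ks.png

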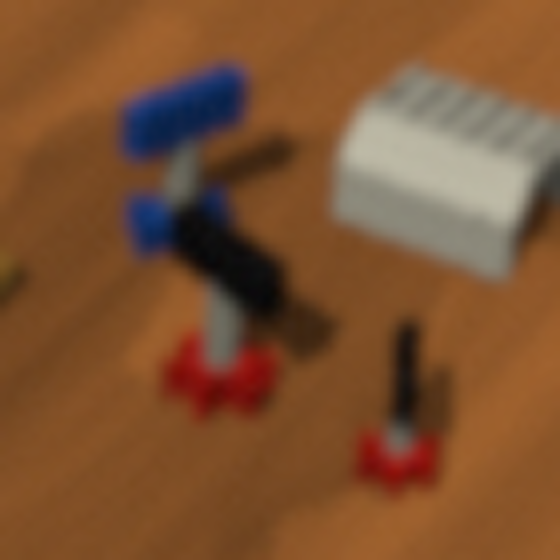

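The crop confirms it: the key at top pixel (313,200) is red-toothed and the larger of the two red ones, and the blue one is at (352,170). The white mark is at about (150,164) and the pointer at (176,147). Next I'll fit the key and the engine precisely.

```bash
cat >> h.py <<'E'
from scipy.optimize import minimize
def hull(img,s,P,k=4):
    q=np.array([proj(s,p) for p in P]); q=(q+0.5)*k*16
    cv2.fillConvexPoly(img,cv2.convexHull(q.round().astype(np.int32)),255,shift=4)
def boxpts(x0,x1,y0,y1,z0,z1): return [(a,b,c) for a in(x0,x1) for b in(y0,y1) for c in(z0,z1)]
def tf(P,x,y,yaw,z=0):
    c,s_=np.cos(yaw),np.sin(yaw); return [(x+c*p[0]-s_*p[1],y+s_*p[0]+c*p[1],z+p[2]) for p in P]
BAR=boxpts(-30,30,-7,7,50,76)
def cyl(r,z0,z1): return [(r*np.cos(a),r*np.sin(a),z) for a in np.arange(0,6.28,.2) for z in(z0,z1)]
def render(s,x,y,yaw,z=0,k=4):
    bar=np.zeros((384*k,512*k),np.uint8); red=bar.copy(); st=bar.copy()
    for i in range(3): hull(red,s,tf(boxpts(-23,23,-3.5,3.5,0,16),x,y,yaw+i*np.pi/3,z),k)
    hull(red,s,tf(cyl(13,0,16),x,y,0,z),k)
    hull(st,s,tf(cyl(7,16,50),x,y,0,z),k); hull(bar,s,tf(BAR,x,y,yaw,z),k)
    red[st>0]=0; red[bar>0]=0
    f=lambda m: cv2.resize(m,(512,384),interpolation=cv2.INTER_AREA)/255.
    return f(bar),f(red)
def rect(s,x,y,z,half,k,name=None):
    "metric picture on plane z: up = +x, left = +y, k px per mm"
    n=int(2*half*k)
    u,v=np.meshgrid(np.arange(n),np.arange(n))
    X=x+half-v/k; Y=y+half-u/k
    E=s["extrinsics"]; P=np.stack([X,Y,np.full_like(X,z)],-1)-E[:3,3]; C=P@E[:3,:3]
    mx=(s["cx"]+s["fx"]*C[...,0]/-C[...,2]).astype(np.float32); my=(s["cy"]+s["fy"]*C[...,1]/C[...,2]).astype(np.float32)
    im=cv2.remap(np.ascontiguousarray(s["pixels"][:,:,::-1]),mx,my,cv2.INTER_CUBIC)
    if name: cv2.imwrite(name,im)
    return im
E
cat > fitkey.py <<'E'
from h import *
def masks(s,c):
    p=s["pixels"].astype(float); R,G,B=p[...,0],p[...,1],p[...,2]
    red=np.clip((R-2.2*np.maximum(G,B)-0)/40,0,1)*(R>90)
    blk=np.clip((75-R)/40,0,1)
    m=np.zeros((384,512)); u,v=proj(s,(538,-217,35)).round().astype(int); m[v-24:v+24,u-20:u+20]=1
    return blk*m,red*m
V=[(snapshot(c),c) for c in("top","side")]
M=[masks(s,c) for s,c in V]
for (s,c),m in zip(V,M): 
    print(c,m[0].sum().round(),m[1].sum().round(), [a.sum().round() for a in render(s,538,-217,1.2)])
def cost(p,idx=(0,1)):
    t=0
    for i in idx:
        b,r=render(V[i][0],p[0],p[1],p[2])
        B=np.roll(np.zeros(1),0)
        t+=((b-M[i][0])**2).sum()+((r-M[i][1])**2).sum()
    return t
for idx in((0,1),(0,),(1,)):
    best=None
    for y0 in np.radians([0,30,60,-60,-30,90]):
        r=minimize(cost,[538,-217,y0],args=(idx,),method="Nelder-Mead",options=dict(initial_simplex=[[538,-217,y0],[545,-217,y0],[538,-210,y0],[538,-217,y0+.3]],maxiter=80))
        if best is None or r.fun<best.fun: best=r
    print(idx,best.x[:2].round(1),np.degrees(best.x[2]).round(1),best.fun)
E
python3 fitkey.py
python3 - <<'E'
from h import *
s=snapshot("top")
rect(s,575,122,126,100,3,"pics/r126.png"); rect(s,575,122,98,100,3,"pics/r98.png")
E
```

```text
top 100.0 92.0 [np.float64(241.0), np.float64(107.0)]
side 202.0 104.0 [np.float64(175.0), np.float64(110.0)]
(0, 1) [ 540.7 -216.3] -26.4 224.28334752979623
(0,) [ 540.9 -215.9] -24.9 105.46899059015765
(1,) [ 540. -218.] 149.7 111.19046843521721
```

View pics/r126.png

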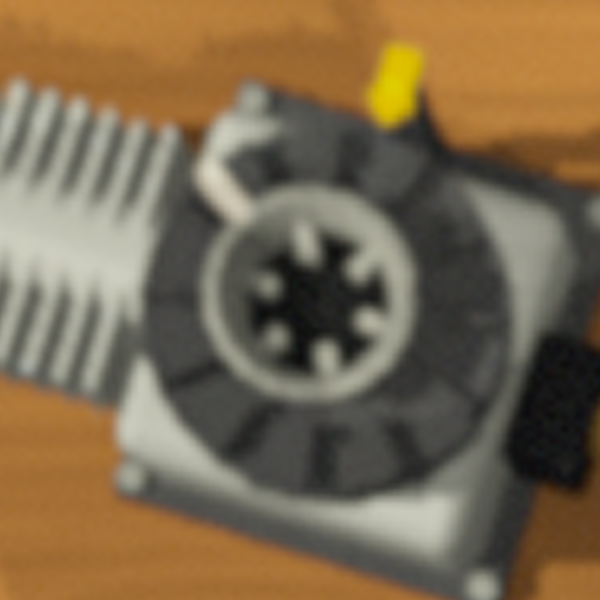

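View pics/r98.png

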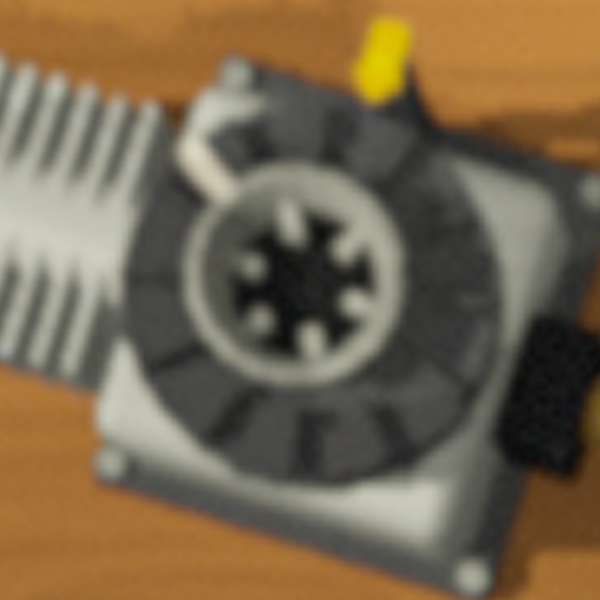

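```bash
cat > ov.py <<'E'
from h import *
import sys
def overlay(s,x,y,yaw,z,name,k=12,half=(28,28)):
    u,v=proj(s,(x,y,z+35)).round().astype(int); x0,y0=u-half[0],v-half[1]
    im=s["pixels"][y0:y0+2*half[1],x0:x0+2*half[0],::-1]; im=cv2.resize(im,None,fx=k,fy=k,interpolation=cv2.INTER_NEAREST)
    def dr(P,col):
        q=np.array([proj(s,p) for p in P]); q=((q+.5-[x0,y0])*k).round().astype(np.int32)
        cv2.polylines(im,[cv2.convexHull(q)],True,col,1)
    dr(tf(BAR,x,y,yaw,z),(0,255,0)); dr(tf(BAR[1::2],x,y,yaw,z),(255,255,0))
    for i in range(3): dr(tf(boxpts(-23,23,-3.5,3.5,0,16),x,y,yaw+i*np.pi/3,z),(255,255,255))
    cv2.imwrite(name,im)
    print(im.shape)
E
python3 - <<'E'
from ov import *
for c in("top","side"):
    s=snapshot(c); overlay(s,540.7,-216.3,np.radians(-20),0,f"pics/ov_{c}.png")
s=snapshot("top"); print(s["pixels"][185:215,318,0]); print(s["pixels"][200,300:330,0])
E
```

```text
(672, 672, 3)
(672, 672, 3)
[111  61  35  30  29  31  29  31  27  34  38  38  45  60  73  84  88  91
 101 116 143 168 181 180 165 151 158 167 167 166]
[172 172 171 172 172 173 175 184 197 198 178 135  70  38  28  30  32  51
  84 109 115 116 108 101  99  99  98 100 100 100]
```

View pics/ov_top.png

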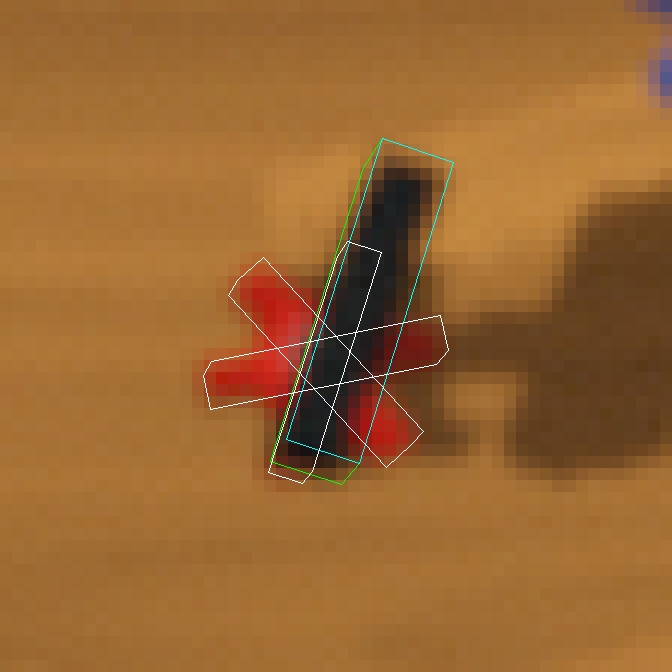

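View pics/ov_side.png

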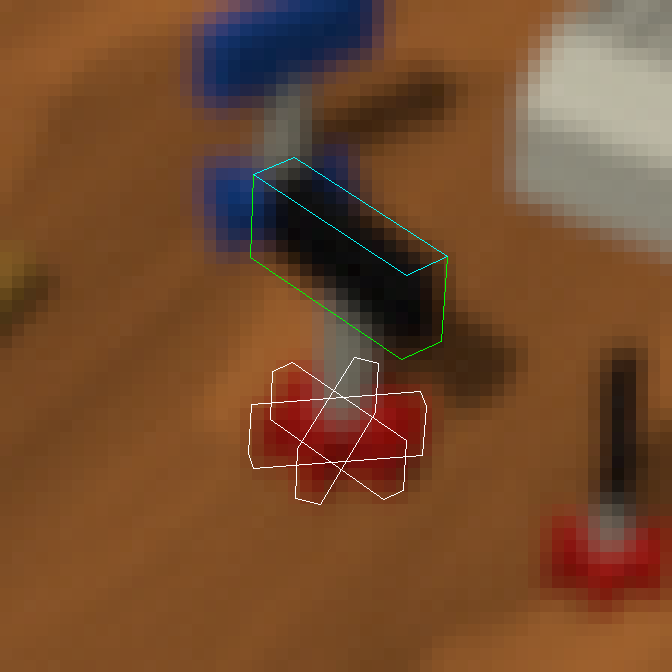

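```bash
cat > eng.py <<'E'
from h import *
from scipy.optimize import least_squares
s=snapshot("top"); s2=snapshot("side")
p=s["pixels"].astype(float)
# white mark & teeth: rectified views
cx,cy=576.5,119.5
for z,n in((112,"r112"),(104,"r104")):
    im=rect(s,cx,cy,z,75,4,f"pics/{n}.png")
# yellow pointer centroid
for q,c in((s,"top"),(s2,"side")):
    hsv=cv2.cvtColor(q["pixels"],cv2.COLOR_RGB2HSV); u,v=proj(q,(640,102,98)).astype(int)
    m=cv2.inRange(hsv,(22,180,120),(32,255,255)); k=np.zeros_like(m); k[v-15:v+15,u-15:u+15]=1; m*=k
    vv,uu=np.nonzero(m); print(c,"yellow",uu.mean(),vv.mean(),len(uu),pt(q,(uu.mean(),vv.mean()),98)[:2])
E
python3 eng.py
cat > fk2.py <<'E'
from h import *
import ov
def render2(s,P,k=4):
    x,y,yaw,L,T,hh=P
    bar=np.zeros((384*k,512*k),np.uint8); red=bar.copy(); st=bar.copy()
    for i in range(3): hull(red,s,tf(boxpts(-23,23,-3.5,3.5,0,16),x,y,yaw+i*np.pi/3),k)
    hull(red,s,tf(cyl(13,0,16),x,y,0),k); hull(st,s,tf(cyl(7,16,50),x,y,0),k)
    hull(bar,s,tf(boxpts(-L/2,L/2,-T/2,T/2,63-hh/2,63+hh/2),x,y,yaw),k)
    red[st>0]=0; red[bar>0]=0
    f=lambda m: cv2.GaussianBlur(cv2.resize(m,(512,384),interpolation=cv2.INTER_AREA)/255.,(0,0),0.7)
    return f(bar),f(red)
V=[snapshot("top"),snapshot("side")]; M=[]
for s in V:
    p=s["pixels"].astype(float); R,G,B=p[...,0],p[...,1],p[...,2]
    m=np.zeros((384,512)); u,v=proj(s,(540,-217,35)).round().astype(int); m[v-17:v+17,u-12:u+12]=1
    blk=np.clip((100-np.maximum(R,B))/70,0,1)*m; red=np.clip((R-2.0*np.maximum(G,B)-10)/70,0,1)*m
    M.append((blk,red))
def cost(P,idx):
    t=0
    for i in idx:
        b,r=render2(V[i],P); w=np.zeros((384,512)); 
        t+=((b-M[i][0])**2).sum()+((r-M[i][1])**2).sum()
    return t
for idx in((0,1),(0,),(1,)):
    x0=np.array([540,-217,-.4,58,11,24.]); S=np.vstack([x0,x0+np.diag([5,5,.2,5,4,4])])
    r=minimize(cost,x0,args=(idx,),method="Nelder-Mead",options=dict(initial_simplex=S,maxiter=250))
    print(idx,r.x.round(1),np.degrees(r.x[2]).round(1),round(r.fun,1))
E
python3 fk2.py
```

```text
top yellow 175.87012987012986 147.5194805194805 77 [655.12124489  94.18819665]
side yellow 188.88888888888889 212.14814814814815 27 [653.4762117   94.37757804]
(0, 1) [ 5.401e+02 -2.158e+02 -4.000e-01  5.700e+01  8.900e+00  2.570e+01] -22.9 65.1
(0,) [ 5.402e+02 -2.153e+02 -4.000e-01  5.550e+01  8.400e+00  2.710e+01] -22.6 29.4
(1,) [ 5.396e+02 -2.176e+02 -5.000e-01  6.500e+01  1.140e+01  2.240e+01] -28.6 27.9
```

View pics/r112.png

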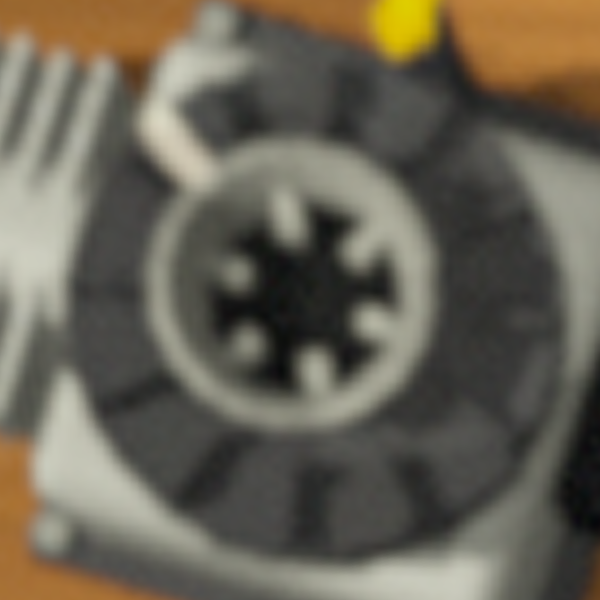

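View pics/r104.png

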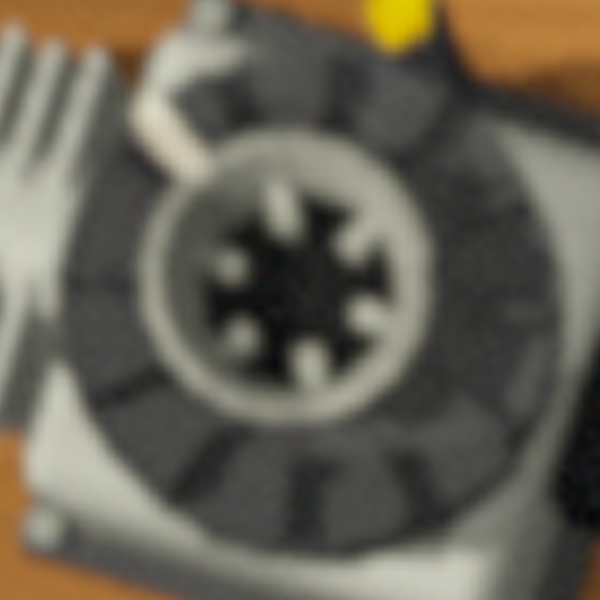

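```bash
cat > mv.py <<'E'
import numpy as np
def go(cur,T0,tgt,T1):
    d=np.array(tgt)-cur; t=np.radians(T0); c,s=np.cos(t),np.sin(t)
    w=-np.radians((T1-T0))
    print("dx %.1f dy %.1f dz %.1f wz %.4f"%(c*d[0]+s*d[1], s*d[0]-c*d[1], -d[2], w))
E
python3 -c "
from mv import *
go((216.878,-559.438,404.692),21.187,(540,-216,300),-23)"
```

```text
dx 425.4 dy -203.4 dz 104.7 wz 0.7712
```

arm_command:
  plan:
    - {"dx":425,"dy":-203,"dz":105,"wz":0.771,"jaw":0}
    - {"dx":425,"dy":-203,"dz":105,"wz":0.771,"jaw":0}
    - {"dx":425,"dy":-203,"dz":105,"wz":0.771,"jaw":0}
    - {"dx":425,"dy":-203,"dz":105,"wz":0.771,"jaw":0}
    - {"dx":425,"dy":-203,"dz":105,"wz":0.771,"jaw":0}
    - {"dx":425,"dy":-203,"dz":105,"wz":0.771,"jaw":0}
    - {"dx":425,"dy":-203,"dz":105,"wz":0.771,"jaw":0}
    - {"dx":425,"dy":-203,"dz":105,"wz":0.771,"jaw":0}
    - {"dx":425,"dy":-203,"dz":105,"wz":0.771,"jaw":0}
    - {"dx":425,"dy":-203,"dz":105,"wz":0.771,"jaw":0}
    - {"dx":425,"dy":-203,"dz":105,"wz":0.771,"jaw":0}
    - {"dx":425,"dy":-203,"dz":105,"wz":0.771,"jaw":0}

```text
invalid input
```

arm_command:
  plan:
    - {"jaw":0.0,"dx":42.0,"dy":-20.0,"dz":10.0,"wx":0.0,"wy":0.0,"wz":0.077}
  squeeze: 60

```text
time: 2.45
tool_pos: [246.5, -528.1, 396.0]
tcp_rot: [179.8, 0.1, 16.5]
ft_force: [1.3, -0.3, 0.7]
finger_gap: 85.6
```

```bash
python3 -c "
from bench import *
print(sense())"
```

```text
{'time': 2.45, 'joint_pos': array([-69.98757502,   4.94219066,  88.88618127,  -0.1029496 ,
        85.96031229,   3.53211734]), 'qd': array([ 43.8373774 , -27.19655227,  41.43645931,   2.41559855,
       -12.40596819,  91.49570475]), 'joint_efforts': array([ -9.43136841, -50.06259441, -52.24052668,  -0.88874985,
         0.79695471,  -5.62915385]), 'tool_pos': array([ 246.46637399, -528.0969402 ,  396.01739721]), 'tcp_rot': array([1.79782763e+02, 8.95064036e-02, 1.64872011e+01]), 'ft_force': array([ 1.32052255, -0.32179292,  0.72327465]), 'wrist_torque': array([ 0.00887049, -0.05416003, -0.03728552]), 'finger_gap': 85.58187774181744}
```

```bash
cat >> mv.py <<'E'
def adv(cur,T0,dx,dy,dz,wz):
    t=np.radians(T0); c,s=np.cos(t),np.sin(t)
    return np.array([cur[0]+c*dx+s*dy,cur[1]+s*dx-c*dy,cur[2]-dz]),T0-np.degrees(wz)
E
python3 -c "
from mv import *
p,T=adv((216.878,-559.438,404.692),21.187,42,-20,10,.077); print(p,T)
go(p,T,(540,-216,300),-23)"
```

```text
[ 248.81078428 -525.61053648  394.692     ] 16.775224977492663
dx 368.2 dy -212.4 dz 94.7 wz 0.6942
```

arm_command:
  plan:
    - {"jaw":0.0,"dx":368.0,"dy":-212.0,"dz":95.0,"wx":0.0,"wy":0.0,"wz":0.694}
    - {"jaw":0.0,"dx":368.0,"dy":-212.0,"dz":95.0,"wx":0.0,"wy":0.0,"wz":0.694}
    - {"jaw":0.0,"dx":368.0,"dy":-212.0,"dz":95.0,"wx":0.0,"wy":0.0,"wz":0.694}
    - {"jaw":0.0,"dx":368.0,"dy":-212.0,"dz":95.0,"wx":0.0,"wy":0.0,"wz":0.694}
    - {"jaw":0.0,"dx":368.0,"dy":-212.0,"dz":95.0,"wx":0.0,"wy":0.0,"wz":0.694}
    - {"jaw":0.0,"dx":368.0,"dy":-212.0,"dz":95.0,"wx":0.0,"wy":0.0,"wz":0.694}
    - {"jaw":0.0,"dx":368.0,"dy":-212.0,"dz":95.0,"wx":0.0,"wy":0.0,"wz":0.694}
    - {"jaw":0.0,"dx":368.0,"dy":-212.0,"dz":95.0,"wx":0.0,"wy":0.0,"wz":0.694}
    - {"jaw":0.0,"dx":368.0,"dy":-212.0,"dz":95.0,"wx":0.0,"wy":0.0,"wz":0.694}
    - {"jaw":0.0,"dx":368.0,"dy":-212.0,"dz":95.0,"wx":0.0,"wy":0.0,"wz":0.694}
    - {"jaw":0.0,"dx":368.0,"dy":-212.0,"dz":95.0,"wx":0.0,"wy":0.0,"wz":0.694}
  squeeze: 60

```text
time: 3.55
tool_pos: [540.4, -215.3, 299.2]
tcp_rot: [180.0, 0.1, -22.8]
ft_force: [-0.8, 0.3, 0.4]
finger_gap: 85.2
```

```bash
python3 - <<'E'
from h import *
s=snapshot("side"); crop(s,235,80,100,140,5,"pics/s2.png")
print(proj(s,(540,-216,127))-[235,80], proj(s,(540,-216,63))-[235,80])
E
python3 -c "
from mv import *
p,T=adv((248.81,-525.61,394.692),16.775,368,-212,95,.694); print(p,T)"
```

```text
[48.56116258 84.31124675] [ 47.54315637 102.01210668]
[ 539.96377075 -216.42157561  299.692     ] -22.98827098207913
```

View pics/s2.png

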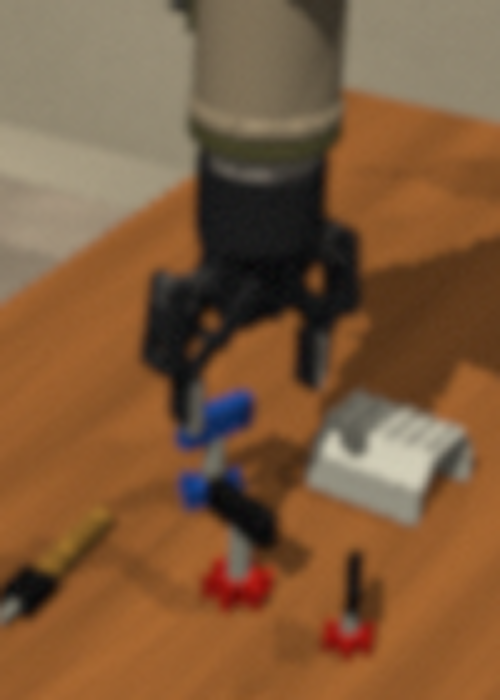

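The side crop shows the open jaws centred over the red key, whose bar is at crop (240,510) and foot at (238,582). They straddle the bar and are clear of the blue key. Next I descend and close.

arm_command:
  plan:
    - {"jaw":0.0,"dx":0.0,"dy":0.0,"dz":42.0,"wx":0.0,"wy":0.0,"wz":0.0}
    - {"jaw":0.0,"dx":0.0,"dy":0.0,"dz":84.0,"wx":0.0,"wy":0.0,"wz":0.0}
    - {"jaw":0.0,"dx":0.0,"dy":0.0,"dz":84.0,"wx":0.0,"wy":0.0,"wz":0.0}
    - {"jaw":1.0,"dx":0.0,"dy":0.0,"dz":84.0,"wx":0.0,"wy":0.0,"wz":0.0}
    - {"jaw":1.0,"dx":0.0,"dy":0.0,"dz":84.0,"wx":0.0,"wy":0.0,"wz":0.0}
    - {"jaw":1.0,"dx":0.0,"dy":0.0,"dz":84.0,"wx":0.0,"wy":0.0,"wz":0.0}
    - {"jaw":1.0,"dx":0.0,"dy":0.0,"dz":84.0,"wx":0.0,"wy":0.0,"wz":0.0}
    - {"jaw":1.0,"dx":0.0,"dy":0.0,"dz":84.0,"wx":0.0,"wy":0.0,"wz":0.0}
    - {"jaw":1.0,"dx":0.0,"dy":0.0,"dz":84.0,"wx":0.0,"wy":0.0,"wz":0.0}
  squeeze: 70

```text
time: 4.5
tool_pos: [540.5, -216.6, 216.9]
tcp_rot: [180.0, -0.1, -23.0]
ft_force: [-0.1, 0.3, 5.3]
finger_gap: 13.1
```

```bash
python3 -c "
from mv import *
go((539.964,-216.42,215.692),-22.988,(577.5,118.5,385),39.4)"
```

```text
dx -96.2 dy -323.0 dz -169.3 wz -1.0889
```

arm_command:
  plan:
    - {"jaw":1.0,"dx":0.0,"dy":0.0,"dz":-50.0,"wx":0.0,"wy":0.0,"wz":0.0}
    - {"jaw":1.0,"dx":0.0,"dy":0.0,"dz":-100.0,"wx":0.0,"wy":0.0,"wz":0.0}
    - {"jaw":1.0,"dx":0.0,"dy":0.0,"dz":-150.0,"wx":0.0,"wy":0.0,"wz":0.0}
    - {"jaw":1.0,"dx":0.0,"dy":0.0,"dz":-169.0,"wx":0.0,"wy":0.0,"wz":0.0}
    - {"jaw":1.0,"dx":0.0,"dy":0.0,"dz":-169.0,"wx":0.0,"wy":0.0,"wz":0.0}
  squeeze: 70

```text
time: 5.0
tool_pos: [540.9, -216.8, 389.6]
tcp_rot: [180.0, -0.5, -23.0]
ft_force: [0.2, 0.2, -2.1]
finger_gap: 13.4
```

arm_command:
  plan:
    - {"jaw":1.0,"dx":-10.0,"dy":-32.0,"dz":0.0,"wx":0.0,"wy":0.0,"wz":-0.109}
    - {"jaw":1.0,"dx":-19.0,"dy":-65.0,"dz":0.0,"wx":0.0,"wy":0.0,"wz":-0.218}
    - {"jaw":1.0,"dx":-29.0,"dy":-97.0,"dz":0.0,"wx":0.0,"wy":0.0,"wz":-0.327}
    - {"jaw":1.0,"dx":-38.0,"dy":-129.0,"dz":0.0,"wx":0.0,"wy":0.0,"wz":-0.436}
    - {"jaw":1.0,"dx":-48.0,"dy":-162.0,"dz":0.0,"wx":0.0,"wy":0.0,"wz":-0.545}
    - {"jaw":1.0,"dx":-58.0,"dy":-194.0,"dz":0.0,"wx":0.0,"wy":0.0,"wz":-0.653}
    - {"jaw":1.0,"dx":-67.0,"dy":-226.0,"dz":0.0,"wx":0.0,"wy":0.0,"wz":-0.762}
    - {"jaw":1.0,"dx":-77.0,"dy":-258.0,"dz":0.0,"wx":0.0,"wy":0.0,"wz":-0.871}
    - {"jaw":1.0,"dx":-87.0,"dy":-291.0,"dz":0.0,"wx":0.0,"wy":0.0,"wz":-0.98}
    - {"jaw":1.0,"dx":-96.0,"dy":-323.0,"dz":0.0,"wx":0.0,"wy":0.0,"wz":-1.089}
    - {"jaw":1.0,"dx":-96.0,"dy":-323.0,"dz":0.0,"wx":0.0,"wy":0.0,"wz":-1.089}
    - {"jaw":1.0,"dx":-96.0,"dy":-323.0,"dz":0.0,"wx":0.0,"wy":0.0,"wz":-1.089}
  squeeze: 70

```text
time: 6.2
tool_pos: [577.1, 119.1, 382.3]
tcp_rot: [-179.9, 0.2, 39.5]
ft_force: [0.1, -0.8, -1.3]
finger_gap: 13.1
```

```bash
python3 - <<'E'
from ov import *
from mv import *
p,T=adv((539.964,-216.42,215.692+169),-22.988,-96,-323,0,-1.089); print(p,T)
m=sense(); print(m["tool_pos"],m["tcp_rot"])
a,b=m["tool_pos"][:2]; z=m["tool_pos"][2]-216.9
for c in("side","top"):
    s=snapshot(c); overlay(s,a,b,np.radians(m["tcp_rot"][2]),z,f"pics/h_{c}.png",k=10,half=(32,29))
    for t in("key","cup","cup_rim","pointer"): print(c,t,[(round(d["score"],2),np.round(d["pixel"],1).tolist()) for d in pinpoint(c,t)][:2], proj(s,{"key":(a,b,z),"cup":(577.5,118.5,98),"cup_rim":(577.5,118.5,126),"pointer":(641,98.5,98)}[t]).round(1))
E
```

```text
[577.73156043 118.42117336 384.692     ] 39.40710388974665
[577.14993476 119.07801253 382.26034909] [-179.90244953    0.1882218    39.45659063]
(580, 640, 3)
side key [(0.73, [205.7, 203.1]), (0.67, [276.6, 176.6])] [204.4 205.6]
side cup [(0.65, [202.2, 228.1])] [206.1 227. ]
side cup_rim [(0.84, [205.0, 218.3])] [205.5 218.2]
side pointer [(0.74, [189.4, 214.8])] [191.6 214.5]
(580, 640, 3)
top key [(0.67, [308.5, 235.1]), (0.57, [343.9, 171.1])] [158.7 175.1]
top cup [(0.6, [159.7, 182.0])] [164.6 181.8]
top cup_rim [(0.63, [160.1, 177.4])] [162.4 179.1]
top pointer [(0.83, [173.1, 151.0])] [173.9 153.7]
```

View pics/h_side.png

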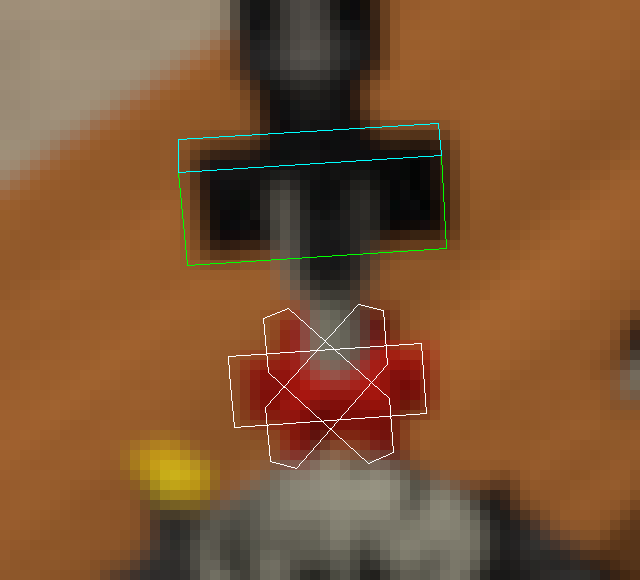

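View pics/h_top.png

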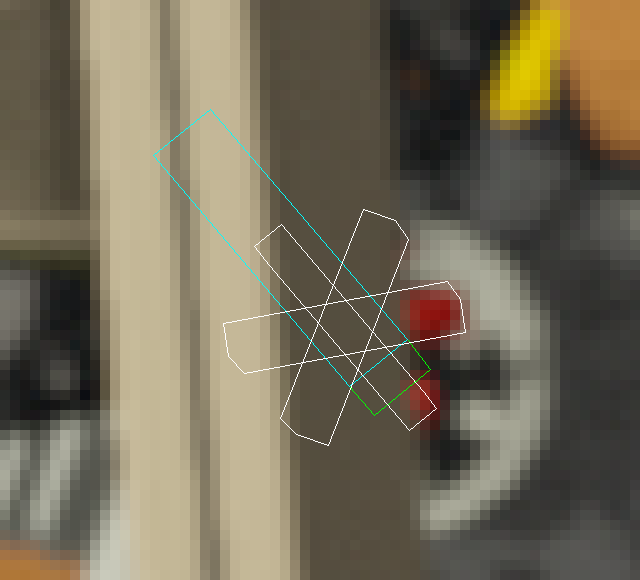

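arm_command:
  plan:
    - {"jaw":1.0,"dx":1.5,"dy":0.0,"dz":20.0,"wx":0.0,"wy":0.0,"wz":0.0}
    - {"jaw":1.0,"dx":1.5,"dy":0.0,"dz":38.0,"wx":0.0,"wy":0.0,"wz":0.0}
    - {"jaw":1.0,"dx":1.5,"dy":0.0,"dz":42.0,"wx":0.0,"wy":0.0,"wz":0.0}
    - {"jaw":1.0,"dx":1.5,"dy":0.0,"dz":46.0,"wx":0.0,"wy":0.0,"wz":0.0}
    - {"jaw":1.0,"dx":1.5,"dy":0.0,"dz":50.0,"wx":0.0,"wy":0.0,"wz":0.0}
    - {"jaw":1.0,"dx":1.5,"dy":0.0,"dz":50.0,"wx":0.0,"wy":0.0,"wz":0.0}
    - {"jaw":1.0,"dx":1.5,"dy":0.0,"dz":50.0,"wx":0.0,"wy":0.0,"wz":0.0}
  squeeze: 70

```text
time: 7.4
tool_pos: [579.1, 119.4, 335.4]
tcp_rot: [180.0, -0.0, 39.4]
ft_force: [1.0, 0.2, -1.7]
finger_gap: 13.1
```

```bash
python3 - <<'E'
from ov import *
m=sense(); print(m["tool_pos"],m["tcp_rot"],m["ft_force"],m["wrist_torque"])
s=snapshot("side"); crop(s,165,170,80,80,7,"pics/i1.png")
s=snapshot("top"); crop(s,130,140,80,80,7,"pics/i1t.png")
E
```

```text
[579.08402754 119.38885127 335.40296805] [ 1.79971076e+02 -4.75582677e-02  3.94050434e+01] [ 0.96611882  0.1575239  -1.67545992] [ 0.04898126 -0.04867415  0.00268853]
```

View pics/i1.png

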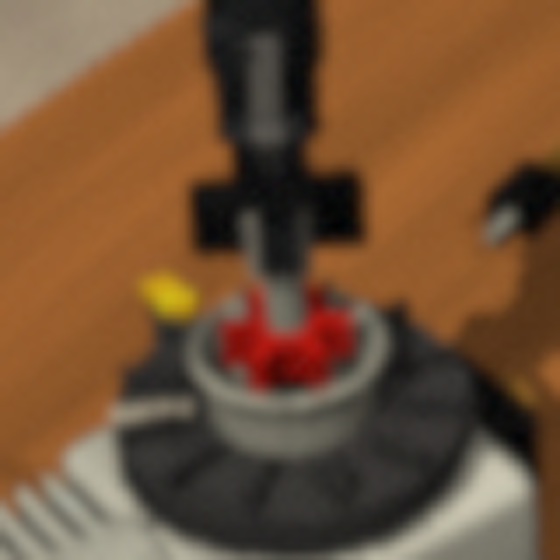

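View pics/i1t.png

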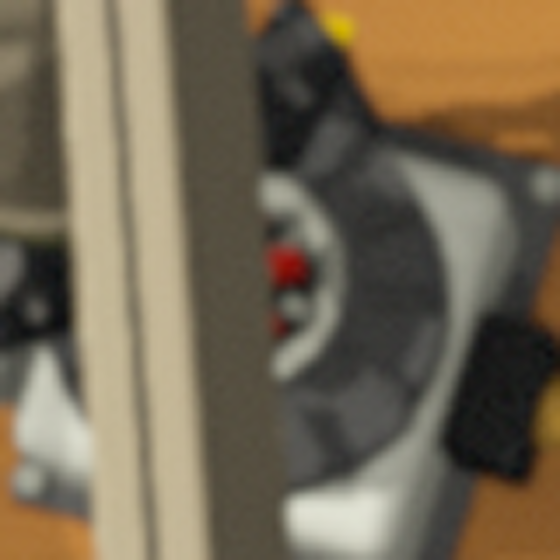

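arm_command:
  plan:
    - {"jaw":1.0,"dx":0.0,"dy":0.0,"dz":3.0,"wx":0.0,"wy":0.0,"wz":0.0}
    - {"jaw":1.0,"dx":0.0,"dy":0.0,"dz":6.0,"wx":0.0,"wy":0.0,"wz":0.0}
    - {"jaw":1.0,"dx":0.0,"dy":0.0,"dz":9.0,"wx":0.0,"wy":0.0,"wz":0.0}
    - {"jaw":1.0,"dx":0.0,"dy":0.0,"dz":10.0,"wx":0.0,"wy":0.0,"wz":0.0}
    - {"jaw":1.0,"dx":0.0,"dy":0.0,"dz":10.0,"wx":0.0,"wy":0.0,"wz":0.0}
  squeeze: 70

```text
time: 8.0
tool_pos: [578.7, 119.4, 324.2]
tcp_rot: [-180.0, 0.0, 39.4]
ft_force: [-0.4, -0.1, -1.9]
finger_gap: 13.3
```

The underside is now about 5 mm below the tooth tops with no push back, so the key is meshing.

arm_command:
  plan:
    - {"jaw":1.0,"dx":0.0,"dy":0.0,"dz":3.0,"wx":0.0,"wy":0.0,"wz":0.0}
    - {"jaw":1.0,"dx":0.0,"dy":0.0,"dz":6.0,"wx":0.0,"wy":0.0,"wz":0.0}
    - {"jaw":1.0,"dx":0.0,"dy":0.0,"dz":8.0,"wx":0.0,"wy":0.0,"wz":0.0}
    - {"jaw":1.0,"dx":0.0,"dy":0.0,"dz":9.0,"wx":0.0,"wy":0.0,"wz":0.0}
    - {"jaw":1.0,"dx":0.0,"dy":0.0,"dz":10.0,"wx":0.0,"wy":0.0,"wz":0.0}
    - {"jaw":1.0,"dx":0.0,"dy":0.0,"dz":10.0,"wx":0.0,"wy":0.0,"wz":0.0}
  squeeze: 70

```text
time: 8.6
tool_pos: [578.9, 119.4, 314.9]
tcp_rot: [180.0, -0.0, 39.4]
ft_force: [-1.4, 0.1, 0.9]
finger_gap: 12.7
```

```bash
python3 - <<'E'
from ov import *
m=sense(); print(m["tool_pos"],m["tcp_rot"],m["ft_force"],m["wrist_torque"])
s=snapshot("side"); crop(s,165,170,80,80,7,"pics/i2.png")
E
```

```text
[578.93525486 119.40872348 314.94943171] [ 1.79990445e+02 -1.59154652e-02  3.94106334e+01] [-1.38034208  0.08117121  0.92613853] [ 0.01546427  0.23056812 -0.0095038 ]
```

View pics/i2.png

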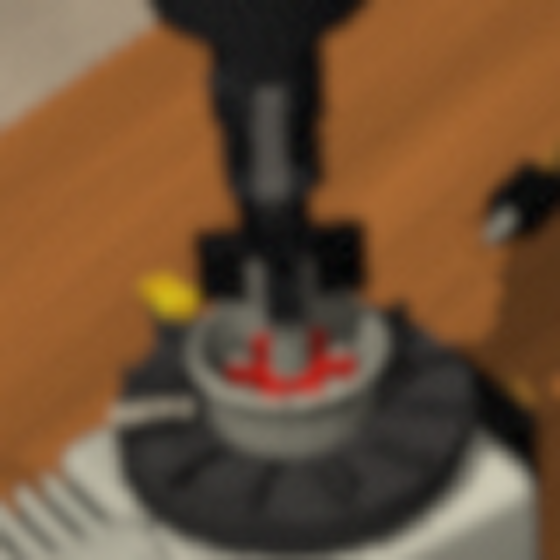

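The crop shows the red teeth between the steel teeth, centred at (290,370). I'll press a bit more so it is fully home, then hold.

arm_command:
  plan:
    - {"jaw":1.0,"dx":0.0,"dy":0.0,"dz":1.0,"wx":0.0,"wy":0.0,"wz":0.0}
    - {"jaw":1.0,"dx":0.0,"dy":0.0,"dz":2.0,"wx":0.0,"wy":0.0,"wz":0.0}
    - {"jaw":1.0,"dx":0.0,"dy":0.0,"dz":2.0,"wx":0.0,"wy":0.0,"wz":0.0}
    - {"jaw":1.0,"dx":0.0,"dy":0.0,"dz":2.0,"wx":0.0,"wy":0.0,"wz":0.0}
  squeeze: 70

```text
time: 9.05
tool_pos: [579.1, 119.5, 314.9]
tcp_rot: [180.0, -0.1, 39.4]
ft_force: [-6.2, -0.5, 12.5]
finger_gap: 12.7
```

arm_command:
  plan:
    - {"jaw":1.0,"dx":0.0,"dy":0.1,"dz":-0.7,"wx":0.0,"wy":0.0,"wz":0.1}
    - {"jaw":1.0,"dx":0.0,"dy":0.3,"dz":-0.7,"wx":0.0,"wy":0.0,"wz":0.2}
    - {"jaw":1.0,"dx":-0.1,"dy":0.4,"dz":-0.7,"wx":0.0,"wy":0.0,"wz":0.3}
    - {"jaw":1.0,"dx":-0.1,"dy":0.6,"dz":-0.7,"wx":0.0,"wy":0.0,"wz":0.4}
    - {"jaw":1.0,"dx":-0.2,"dy":0.7,"dz":-0.7,"wx":0.0,"wy":0.0,"wz":0.5}
    - {"jaw":1.0,"dx":-0.3,"dy":0.8,"dz":-0.7,"wx":0.0,"wy":0.0,"wz":0.6}
    - {"jaw":1.0,"dx":-0.4,"dy":1.0,"dz":-0.7,"wx":0.0,"wy":0.0,"wz":0.7}
    - {"jaw":1.0,"dx":-0.5,"dy":1.1,"dz":-0.7,"wx":0.0,"wy":0.0,"wz":0.8}
    - {"jaw":1.0,"dx":-0.6,"dy":1.2,"dz":-0.7,"wx":0.0,"wy":0.0,"wz":0.9}
    - {"jaw":1.0,"dx":-0.7,"dy":1.3,"dz":-0.7,"wx":0.0,"wy":0.0,"wz":1.0}
    - {"jaw":1.0,"dx":-0.7,"dy":1.3,"dz":-0.7,"wx":0.0,"wy":0.0,"wz":1.0}
    - {"jaw":1.0,"dx":-0.7,"dy":1.3,"dz":-0.7,"wx":0.0,"wy":0.0,"wz":1.0}
  squeeze: 70

```text
time: 10.25
tool_pos: [579.4, 118.5, 314.9]
tcp_rot: [-179.9, -0.1, -17.9]
ft_force: [-3.3, 2.4, 7.6]
finger_gap: 13.2
```

```bash
python3 - <<'E'
from ov import *
m=sense(); print(m["tool_pos"],m["tcp_rot"],m["ft_force"],m["wrist_torque"],m["joint_pos"])
s=snapshot("side"); crop(s,165,170,80,80,7,"pics/t1.png"); rect(s,577.5,118.5,100,90,3.3,"pics/t1r.png")
s=snapshot("top"); crop(s,130,140,80,80,7,"pics/t1t.png")
E
```

```text
[579.39460963 118.49340365 314.91614383] [-1.79906284e+02 -6.66476965e-02 -1.78807919e+01] [-3.32384653  2.43211634  7.61078277] [ 0.42251349  0.7165325  -0.09178378] [6.57290024e+00 9.43566132e+00 9.26270354e+01 5.90450774e-02
 7.78378460e+01 1.14441248e+02]
```

View pics/t1r.png

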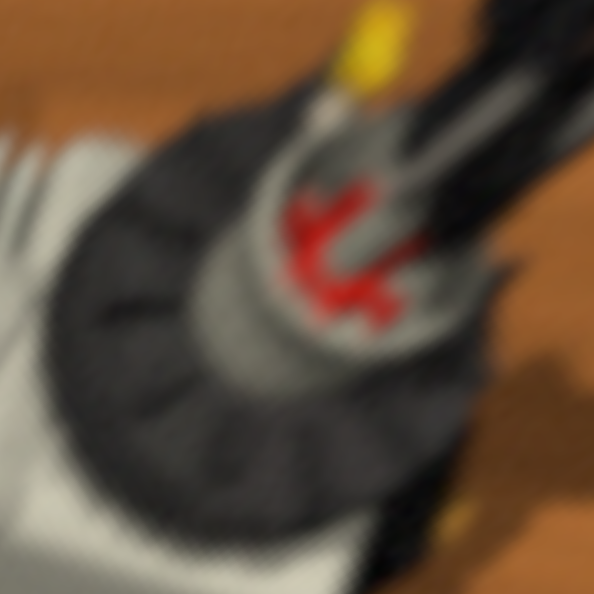

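View pics/t1t.png

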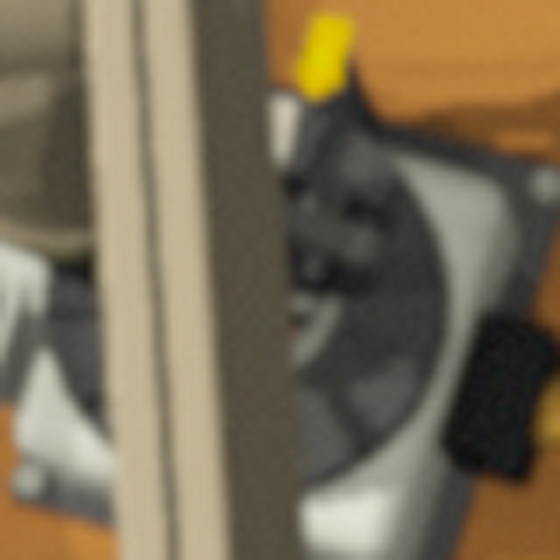

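The top crop shows the mark at (285,130) still left of the pointer at (328,60). The side view gives roughly 7° left to turn, so I'll turn another 0.1 rad.

arm_command:
  plan:
    - {"jaw":1.0,"dx":0.0,"dy":0.1,"dz":0.0,"wx":0.0,"wy":0.0,"wz":0.05}
    - {"jaw":1.0,"dx":0.0,"dy":0.1,"dz":0.0,"wx":0.0,"wy":0.0,"wz":0.1}
    - {"jaw":1.0,"dx":0.0,"dy":0.1,"dz":0.0,"wx":0.0,"wy":0.0,"wz":0.1}
    - {"jaw":1.0,"dx":0.0,"dy":0.1,"dz":0.0,"wx":0.0,"wy":0.0,"wz":0.1}
  squeeze: 70

```text
time: 10.75
tool_pos: [579.3, 118.4, 314.9]
tcp_rot: [-179.9, -0.1, -23.6]
ft_force: [-2.9, 2.7, 8.4]
finger_gap: 13.1
```

```bash
python3 - <<'E'
from ov import *
m=sense(); print(m["tool_pos"],m["tcp_rot"],m["ft_force"],m["wrist_torque"])
for c in("side","top"):
    s=snapshot(c); im=rect(s,617,106,98,45,7,f"pics/t2{c}.png")
    # model: line from axis to pointer at -17.4
    def q(r,a): 
        X,Y=577.5+r*np.cos(a),118.5+r*np.sin(a); return (int((106+45-Y)*7),int((617+45-X)*7))
    for a,col in((-17.4,(0,255,0)),(-12.4,(255,255,0)),(-22.4,(255,0,255))): cv2.line(im,q(36,np.radians(a)),q(86,np.radians(a)),col,1)
    for r in(36,64,67): cv2.ellipse(im,q(0,0),(int(r*7),int(r*7)),0,0,360,(255,255,255),1)
    cv2.imwrite(f"pics/t2{c}.png",im)
E
python3 -c "
import cv2,numpy as np
a=cv2.imread('pics/t2side.png');b=cv2.imread('pics/t2top.png');cv2.imwrite('pics/t2.png',cv2.resize(np.hstack([a,b]),(800,400)))"
```

```text
[579.3421033  118.44077484 314.91471219] [-1.79896570e+02 -5.14612840e-02 -2.36013333e+01] [-2.91482548  2.65252936  8.38728265] [ 0.44209771  0.71627091 -0.02184668]
```

View pics/t2.png

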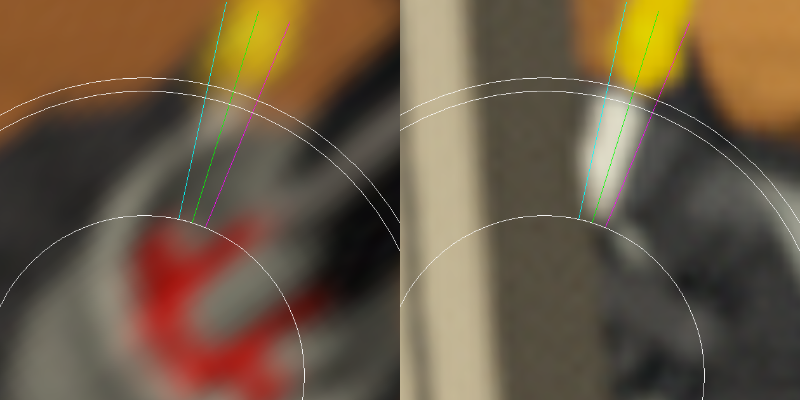

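arm_command:
  plan:
    - {"jaw":1.0,"dx":0.0,"dy":0.0,"dz":0.0,"wx":0.0,"wy":0.0,"wz":0.03}
    - {"jaw":1.0,"dx":0.0,"dy":0.0,"dz":0.0,"wx":0.0,"wy":0.0,"wz":0.03}
    - {"jaw":1.0,"dx":0.0,"dy":0.0,"dz":0.0,"wx":0.0,"wy":0.0,"wz":0.03}
  squeeze: 70

```text
time: 11.15
tool_pos: [579.3, 118.5, 314.9]
tcp_rot: [-179.9, -0.0, -25.3]
ft_force: [-3.4, 2.9, 8.4]
finger_gap: 13.2
```

```bash
cat > look.py <<'E'
from ov import *
import sys
m=sense(); print(m["tool_pos"],m["tcp_rot"],m["ft_force"],m["finger_gap"],m["time"])
o=[]
for c in("side","top"):
    s=snapshot(c); im=rect(s,617,106,98,45,9)
    def q(r,a): 
        X,Y=577.5+r*np.cos(a),118.5+r*np.sin(a); return (int((106+45-Y)*9),int((617+45-X)*9))
    for a,col in((-17.4,(0,255,0)),(-12.4,(255,255,0)),(-22.4,(255,0,255))): cv2.line(im,q(36,np.radians(a)),q(86,np.radians(a)),col,1)
    o.append(im)
    hsv=cv2.cvtColor(s["pixels"],cv2.COLOR_RGB2HSV)
    if c=="top":
        im2=rect(s,617,106,98,45,9); h=cv2.cvtColor(im2,cv2.COLOR_BGR2HSV)
        v,u=np.mgrid[0:810,0:810]; X=617+45-v/9; Y=106+45-u/9
        r=np.hypot(X-577.5,Y-118.5); a=np.degrees(np.arctan2(Y-118.5,X-577.5))
        for r0 in(45,50,54,58,61):
            sel=(abs(r-r0)<.7)&(a>-40)&(a<5); vals=h[...,2][sel].astype(float); sat=h[...,1][sel]; an=a[sel]
            w=np.clip(vals-150,0,60)*(sat<60); print(r0, "white centre",(w*an).sum()/max(w.sum(),1), "range",an[w>30].min() if (w>30).any() else None, an[w>30].max() if (w>30).any() else None)
        for r0 in(70,75,80):
            sel=(abs(r-r0)<.7)&(a>-40)&(a<5); hh=h[sel]; an=a[sel]; k=(hh[:,1]>200)&(hh[:,0]>22)&(hh[:,0]<33)&(hh[:,2]>130); print(r0,"yellow",an[k].mean(),an[k].min(),an[k].max()) if k.any() else None
cv2.imwrite(sys.argv[1],cv2.resize(np.hstack(o),(800,400),interpolation=cv2.INTER_AREA))
E
python3 look.py pics/t3.png
```

```text
[579.33050549 118.45653722 314.90324904] [-1.79897215e+02 -4.64105859e-02 -2.53134674e+01] [-3.37405765  2.9142908   8.35267084] 13.169460558159747 11.15
45 white centre -18.343678168789452 range -22.107374288385618 -14.45939515031851
50 white centre -17.376565192499307 range -21.741514275561258 -12.985202434539326
54 white centre -17.070762062470443 range -21.48132466257013 -12.676064388917263
58 white centre -17.161706738093145 range -21.259065207210934 -13.110683904626772
61 white centre -17.00729498085564 range -20.99228347566838 -13.08119001925211
70 yellow -17.57083716783067 -21.542078629897524 -13.697348514364474
75 yellow -17.791265629837866 -23.829770900290537 -11.656675033335537
80 yellow -17.320865908619126 -22.777228155955804 -11.874250220964402
```

View pics/t3.png

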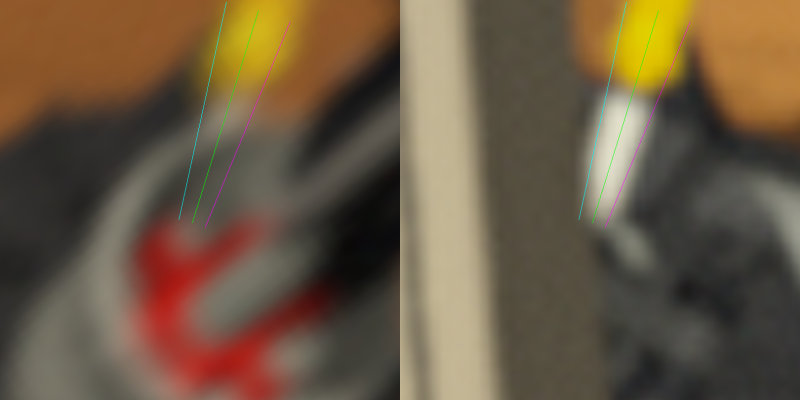

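The mark's centre is at -17.2° and the pointer at -17.5°, so they line up. I'll take the load off, open the jaws and lift.

arm_command:
  plan:
    - {"jaw":1.0,"dx":0.0,"dy":0.0,"dz":-0.8,"wx":0.0,"wy":0.0,"wz":0.0}
    - {"jaw":1.0,"dx":0.0,"dy":0.0,"dz":-0.8,"wx":0.0,"wy":0.0,"wz":0.0}
    - {"jaw":0.5,"dx":0.0,"dy":0.0,"dz":-0.8,"wx":0.0,"wy":0.0,"wz":0.0}
    - {"jaw":0.2,"dx":0.0,"dy":0.0,"dz":-0.8,"wx":0.0,"wy":0.0,"wz":0.0}
    - {"jaw":0.0,"dx":0.0,"dy":0.0,"dz":-0.8,"wx":0.0,"wy":0.0,"wz":0.0}
    - {"jaw":0.0,"dx":0.0,"dy":0.0,"dz":-0.8,"wx":0.0,"wy":0.0,"wz":0.0}
    - {"jaw":0.0,"dx":0.0,"dy":0.0,"dz":-0.8,"wx":0.0,"wy":0.0,"wz":0.0}
  squeeze: 70

```text
time: 11.95
tool_pos: [579.1, 117.7, 314.0]
tcp_rot: [180.0, 0.0, -25.3]
ft_force: [0.1, 0.0, -0.0]
finger_gap: 83.7
```

```bash
python3 look.py pics/t4.png; python3 - <<'E'
from ov import *
s=snapshot("side"); crop(s,165,150,80,100,6,"pics/t4s.png")
E
```

```text
[579.12880286 117.67779549 313.98786357] [ 1.79987103e+02  7.74794338e-03 -2.53487222e+01] [ 0.13088073  0.00022094 -0.02169871] 83.74951625793877 11.95
45 white centre -18.399491232580935 range -21.232045626493193 -15.304016305449888
50 white centre -17.442890376679127 range -21.194056481542262 -13.654785858284335
54 white centre -16.8811350350517 range -20.644622284665825 -13.074465302567216
58 white centre -17.031713589962493 range -20.575522537647846 -13.484951643138805
61 white centre -16.919947824257868 range -20.16762610706557 -13.591508047981105
70 yellow -17.70096905477264 -21.34144741118715 -14.15645186958701
75 yellow -17.66418589479303 -23.530479712426096 -11.856062879011272
80 yellow -17.397004128031064 -22.703219921662708 -12.142296148133571
```

View pics/t4s.png

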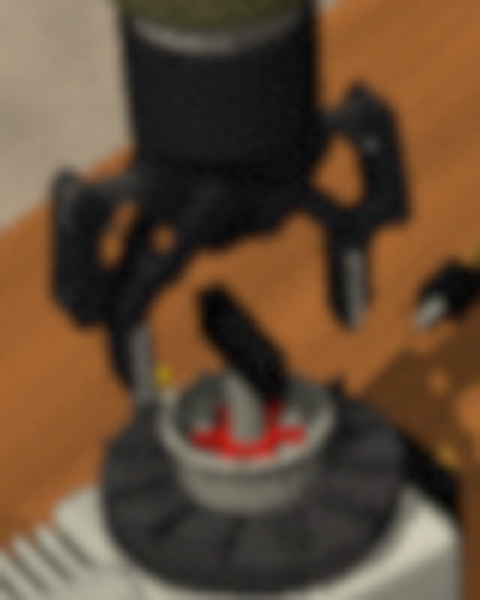

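The jaws are clear on both sides, the key stands upright in the cup (bar at (240,340), foot at (245,435)), and the mark hasn't moved. I'll lift straight up, then move back to clear the top view.

arm_command:
  plan:
    - {"jaw":0.0,"dx":0.0,"dy":0.0,"dz":-25.0,"wx":0.0,"wy":0.0,"wz":0.0}
    - {"jaw":0.0,"dx":0.0,"dy":0.0,"dz":-60.0,"wx":0.0,"wy":0.0,"wz":0.0}
    - {"jaw":0.0,"dx":0.0,"dy":0.0,"dz":-100.0,"wx":0.0,"wy":0.0,"wz":0.0}
    - {"jaw":0.0,"dx":-20.0,"dy":40.0,"dz":-120.0,"wx":0.0,"wy":0.0,"wz":0.0}
    - {"jaw":0.0,"dx":-40.0,"dy":80.0,"dz":-120.0,"wx":0.0,"wy":0.0,"wz":0.0}
    - {"jaw":0.0,"dx":-60.0,"dy":120.0,"dz":-120.0,"wx":0.0,"wy":0.0,"wz":0.0}
    - {"jaw":0.0,"dx":-80.0,"dy":160.0,"dz":-120.0,"wx":0.0,"wy":0.0,"wz":0.0}
    - {"jaw":0.0,"dx":-90.0,"dy":190.0,"dz":-120.0,"wx":0.0,"wy":0.0,"wz":0.0}
    - {"jaw":0.0,"dx":-90.0,"dy":190.0,"dz":-120.0,"wx":0.0,"wy":0.0,"wz":0.0}
    - {"jaw":0.0,"dx":-90.0,"dy":190.0,"dz":-120.0,"wx":0.0,"wy":0.0,"wz":0.0}
  squeeze: 70

```text
time: 13.1
tool_pos: [416.3, -15.7, 434.7]
tcp_rot: [-180.0, -0.1, -25.4]
ft_force: [-0.2, -0.3, -0.1]
finger_gap: 85.3
```

```bash
python3 look.py pics/t5.png; python3 - <<'E'
from ov import *
for c in("side","top"):
    s=snapshot(c); overlay(s,577.5,118.5,np.radians(-25.3),98,f"pics/f_{c}.png",k=10,half=(32,29))
    cv2.imwrite(f"pics/full_{c}.png",s["pixels"][:,:,::-1])
E
```

```text
[416.34406111 -15.69493125 434.65701627] [-1.79957100e+02 -8.34953913e-02 -2.54300261e+01] [-0.17645479 -0.3054907  -0.07266279] 85.29396145078772 13.1
45 white centre -18.14087105174233 range -20.61486180789702 -15.610000453946126
50 white centre -17.37126801439875 range -20.414057795263165 -14.295498619427867
54 white centre -16.853807600608157 range -19.906651030165698 -13.85063605995881
58 white centre -17.05904022072974 range -20.186567432229914 -13.968884247239515
61 white centre -16.928124907510085 range -19.63608213147814 -14.406217752477831
70 yellow -17.695728490099313 -21.17346685723296 -14.15645186958701
75 yellow -17.569417597808297 -23.15435521688764 -11.856062879011272
80 yellow -17.440988525623144 -22.524181733379816 -12.332962662688047
(580, 640, 3)
(580, 640, 3)
```

View pics/f_top.png

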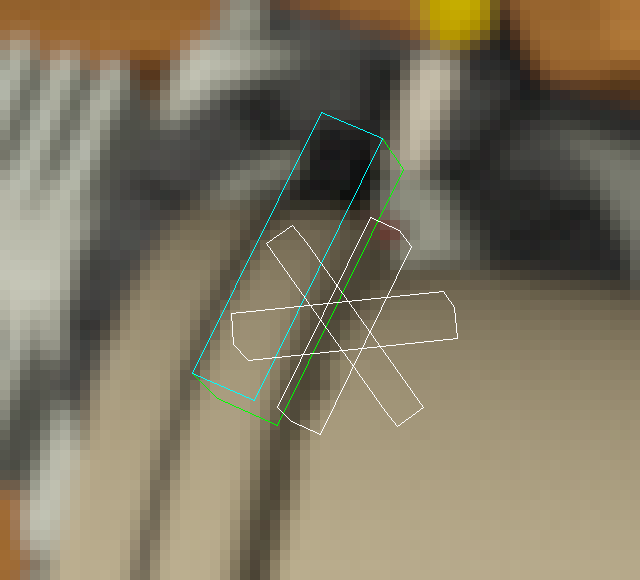

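View pics/f_side.png

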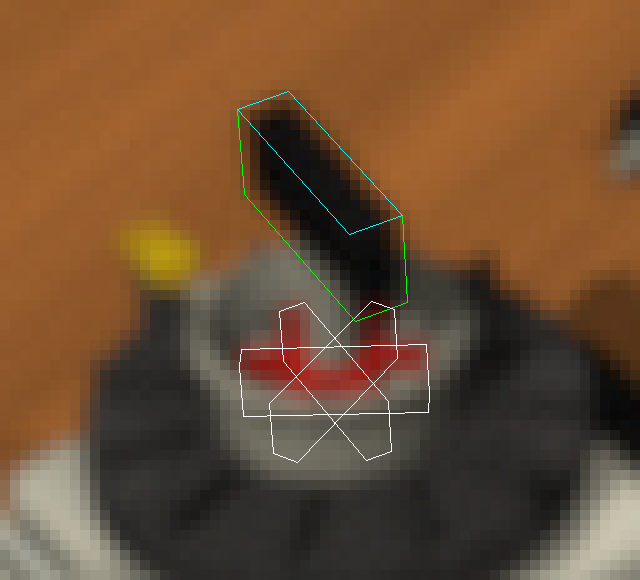

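View pics/full_top.png

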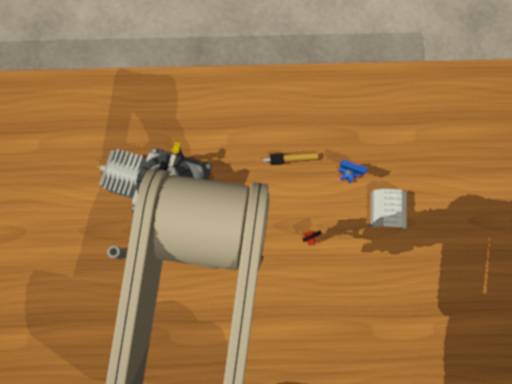

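The side view matches a key modelled home at z = 98 mm. The mark is at -17.0° and the pointer at -17.6°. In the last top view the probe, shroud, socket and both look-alike keys are where they were, and the gripper touches nothing. I'm handing in.

```bash
python3 -c "
from bench import *
print(sense()['qd'].round(2)); print(hand_in())"
```

```text
[ 0.16  0.1   0.   -0.12  0.13 -0.16]
the job is handed in; nothing more can be done
None
```

I picked up the larger red-toothed key, meshed it in the starter cup and pressed it fully home. I then turned the flywheel about 57° clockwise with it, let go and backed the arm away, handing in at about 13 s. No verdict was reported.

- **Seating:** the grip height stopped at the floor height (314.9 mm) with about 14 N of downward push. After release, the side view matched a key standing upright and home.
- **Timing mark:** the last top view put the white mark at about -17.0° and the pointer at about -17.6°. That is about 0.6° (0.01 rad) apart, against the 0.09 rad allowed, and it did not shift when I let go.
- **Other parts:** the probe, shroud, socket and both look-alike keys were where they started in the last top view. The arm hid the mount block there, but the gripper never went down near it.
- **Disagreements:**
  - The key's bar looked about 9–11 mm thick in the images instead of 14 mm, though the gripper measured 13.1 mm.
  - The key sat about 1.5 mm off-centre in the grip, which I corrected before insertion.
  - My first move call was rejected as "invalid input"; spelling out every field and the squeeze fixed it.

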